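# Sort the rough green stones by size into the sample dishes

### The arm

A 7-joint arm with a two-finger parallel gripper is mounted at the origin on the work surface. World frame = base frame: x ahead of the robot, y to its left, z up, the work surface at z = 0. Lengths are in m, angles in rad, forces in N, time in s.
With the tool pointing down it reaches from about 0.425 to 0.925 m from the base axis. Payload 6.8 kg.
Tool frame: the origin (TCP) lies on the mounting face of the last link; the fingertips stand 173 mm ahead of it and the grasp point (between the pads) lies 155 mm ahead of it; z points along the fingers, y is the line along which they close (so a half turn about z gives the same grasp; the last joint's range is limited). The gripper opens to 85 mm and grips with 20 to 120 N. Pads are 22 mm wide; open, the fingers measure 114 mm over their backs; the gripper's body (76 mm by 85 mm) begins 54 mm behind the grasp point. The pads swing forward as they close: fully open they stand 13 mm farther back than shut.
Start: joints at [1.039, 0.477, 0.022, 1.555, -0.011, 1.109, -0.083], TCP at [0.278, -0.615, 0.405] pointing down, gripper open.
Joint ranges: [-2.96, 2.96], [-0.34, 2.1], [-1.41, 1.46], [0.24, 2.44], [-1.37, 4.51], [0.17, 1.92], [-2.96, 2.96]. Speed limits (rad/s): [2.39, 2.39, 3.14, 3.14, 3.14, 3.14, 3.14].

### API

Orientations are given as a rotation vector (axis times angle).
In Python, from bench import r gives the robot as it stands.
- The arm moves only by the tool carry_out, never from a script. Its argument "moves" is a list of rows, each a list of 5 numbers: the shift along the tool's x, y, z in m, then the turn about the tool's z in rad, then the finger opening in m, from 0 to 0.0854. In form: [[dx, dy, dz, roll, claw], ...]. A call has exactly 8 rows; each row is the pose to reach, as a shift and turn from the pose commanded when the call began, along the tool's axes at that moment; what a row does not reach only later rows make up. A row lasts 1/10 s, in which the tool goes at most 50 mm and 8.59 degrees, less where a joint would pass 70% of its speed; a pose out of reach is approached as far as the arm can. A call with a gripper value outside its range is refused whole. The fingers move at their own pace and stop on an object; "force" is the grip in N (left out, the last holds). Time passes only in rows, so rows that repeat a pose let the fingers close, or fill a call up. It gives the time, the measured TCP pose, the force, the opening and the grip force at its end, in the units of the state.
- r.get_obs(): the state, without advancing time (a new reading comes with each control period).
- r.grab_frame(name): name is "scene" or "top" or "wrist"; returns the picture (420x560x3 uint8, red, green, blue); there is no depth.
- r.calibration(name): a dict with "fx", "fy", "cx", "cy" (pixels), "rvec" (rotation vector, rad) and "tvec" (3), from world to camera coordinates, as OpenCV has them. Camera axes: x right, y down, z forward; pixel columns grow to the right and rows downward; lengths in m; the calibration is good to about 2 mm. A picture is of the moment at which its call begins: read the wrist's pose just before it. calibration takes no time and is no camera call; for the wrist camera it gives the pose at the moment of the call.
- r.hand_in(): hands the job in; it is judged then, once.
The state is a dict: "clock": time; "joints": joint angles; "qvel": joint speeds; "tau": joint torques, N m; "tcp_pos": TCP position; "orientation": TCP orientation; "contact_force": force on the tool from outside, world axes, zero at the start; "moment": the same for the moment, N m; "grip_width": finger opening in m; "gripper_force": force on a finger pad.
Only numpy, scipy, OpenCV 4.12 (cv2) and the standard library are available. Lean on these libraries where they do the work, as an engineer would, in place of code of your own. Each camera call takes 0.05 s, during which the arm holds its last target. There are 200 camera calls.

### The job

Pick out the three green stones and set each one down gently, not dropped, on the mark in the middle of its dish, from the largest to the smallest: first the largest in the black dish, then the middle-sized in the blue dish, last the smallest in the white dish. Leave the yellow, purple and orange stones where they are.

Things in the scene. Friction and masses are not known exactly. Their poses are not given: they have to be found in the camera images.
- green_large: Large deep-green rough crystal, an upright six-sided stub 40 mm tall, 46 mm across its flats and 53 mm across its corners, straight-sided, but tapering in the top 28% of its height. Origin at its middle, half its height (20 mm) above its underside; z up; y is square to one pair of flats (grasp along y, or 60 degrees either side of it). About 170 g.
- green_medium: Middle-sized deep-green rough crystal, an upright six-sided stub 32 mm tall, 34 mm across its flats and 39 mm across its corners, straight-sided, but tapering in the top 28% of its height. Origin at its middle, half its height (16 mm) above its underside; z up; y is square to one pair of flats (grasp along y, or 60 degrees either side of it). About 75 g.
- green_small: Small deep-green rough crystal, an upright six-sided stub 26 mm tall, 24 mm across its flats and 28 mm across its corners, straight-sided, but tapering in the top 28% of its height. Origin at its middle, half its height (13 mm) above its underside; z up; y is square to one pair of flats (grasp along y, or 60 degrees either side of it). About 30 g.
- yellow_stone: Yellow rough crystal, an upright six-sided stub 34 mm tall, 36 mm across its flats and 42 mm across its corners, straight-sided, but tapering in the top 28% of its height. Origin at its middle, half its height (17 mm) above its underside; z up; y is square to one pair of flats (grasp along y, or 60 degrees either side of it). Not to be moved.
- purple_stone: Purple rough crystal, an upright six-sided stub 38 mm tall, 44 mm across its flats and 51 mm across its corners, straight-sided, but tapering in the top 28% of its height. Origin at its middle, half its height (19 mm) above its underside; z up; y is square to one pair of flats (grasp along y, or 60 degrees either side of it). Not to be moved.
- orange_stone: Orange rough crystal, an upright six-sided stub 27 mm tall, 26 mm across its flats and 30 mm across its corners, straight-sided, but tapering in the top 28% of its height. Origin at its middle, half its height (13.5 mm) above its underside; z up; y is square to one pair of flats (grasp along y, or 60 degrees either side of it). Not to be moved.
- black_dish: Black round flat-bottomed sample dish, fixed to the bench, 100 mm across outside, rim 7 mm high and 4 mm thick, inner floor 3 mm above the bench, with a pale grey round mark 30 mm across in its middle; for the largest green stone. Origin at the centre of its underside, z up.
- blue_dish: Blue round flat-bottomed sample dish, fixed to the bench, 100 mm across outside, rim 7 mm high and 4 mm thick, inner floor 3 mm above the bench, with a pale grey round mark 30 mm across in its middle; for the middle-sized green stone. Origin at the centre of its underside, z up.
- white_dish: White round flat-bottomed sample dish, fixed to the bench, 100 mm across outside, rim 7 mm high and 4 mm thick, inner floor 3 mm above the bench, with a dark grey round mark 30 mm across in its middle; for the smallest green stone. Origin at the centre of its underside, z up.
Mind the look-alikes: they are no part of the job. What is shaped like the green_large but grey or red is not meant.

How it is judged:
By the outcome, as a careful person would: the job done as asked, in the order asked, and still so for the second after the job is handed in, with the robot touching nothing.
It also fails if it takes over 88 s, if anything falls off the work surface, if the arm or the gripper's body presses on something with over 40 N, if the wrist force passes 120 N, or if a joint passes its speed limit or range.

## Working session

There is one attempt and no reset: what is moved stays moved. The work goes in short steps, Python scripts to look and compute and a tool call to move; the robot and the scene stay as the last step left them, time stands still between calls to the robot, and variables do not carry over. Pictures are saved under pics/ and viewed, at most 14 in all, crops included, and the job is handed in when it is done.

Besides the shell and the picture viewer there is one more tool, called after "Emit:" as a command line: name --pt "numbers of a row" for each row, then --argument value for the rest. carry_out: Moves the arm, as the interface text tells. Its arguments: {"type":"object","properties":{"moves":{"type":"array","items":{"type":"array","items":{"type":"number"}}},"force":{"type":"number"}},"required":["moves"]}

```bash
mkdir -p pics; ls
python3 - <<'E'
from bench import r
import cv2
o=r.get_obs(); print(o)
for n in("top","scene"):
    cv2.imwrite(f"pics/{n}0.png",r.grab_frame(n)[:,:,::-1]); print(n,r.calibration(n))
E
```

```text
pics
{'clock': 0.0, 'joints': array([ 1.03889762,  0.47780915,  0.02231828,  1.5564472 , -0.01153084,
        1.10934024, -0.08309892]), 'qvel': array([ 0.00035804, -0.00145831,  0.00045726, -0.00046079, -0.00050954,
       -0.00025222, -0.00019344]), 'tau': array([ 5.69169042e-04, -5.96438026e+01,  1.60820212e+00, -2.81188560e+01,
        1.24907828e-02,  9.44960833e-03, -1.49252395e-05]), 'tcp_pos': array([ 0.27748423, -0.61501915,  0.40372074]), 'orientation': array([-3.06954615e+00, -6.60393063e-01,  7.76621994e-04]), 'contact_force': array([0.52301739, 0.54329751, 0.26374953]), 'moment': array([ 0.01177377, -0.01435723, -0.0194075 ]), 'gripper_force': 0.0, 'grip_width': 0.08554639823006668}
top {'fx': 544.8191680238672, 'fy': 544.8191680238672, 'cx': 276.63709421350705, 'cy': 205.20064933163349, 'rvec': array([ 2.1885405 , -2.17064507,  0.09435367]), 'tvec': array([0.01404752, 0.55769804, 1.35561923])}
scene {'fx': 379.4058075141918, 'fy': 379.4058075141918, 'cx': 278.3149537144696, 'cy': 206.19846989579943, 'rvec': array([ 1.93662054,  0.96296375, -0.56564579]), 'tvec': array([-0.35029993, -0.18111158,  1.28613725])}
```

View pics/top0.png

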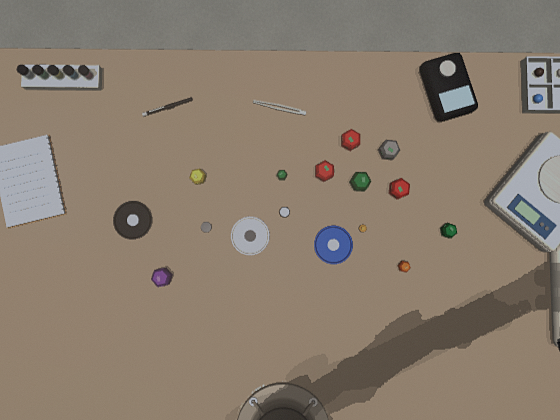

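View pics/scene0.png

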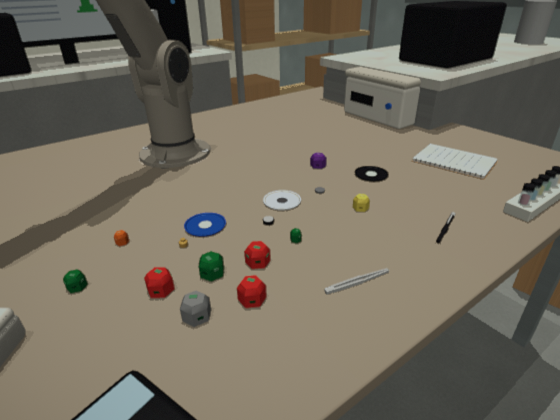

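The top view shows green stones at (361,181) large, (449,230) medium and (282,175) small. Reds are at (351,140), (325,171) and (400,188), with a grey at (390,149). The dishes are black (133,220), white (250,236) and blue (333,244). I'll confirm in one crop and fit poses.

```bash
cat > h.py <<'E'
import numpy as np, cv2
from scipy.optimize import minimize
def proj(P,c):
    K=np.array([[c['fx'],0,c['cx']],[0,c['fy'],c['cy']],[0,0,1]])
    return cv2.projectPoints(np.float64(P).reshape(-1,1,3),c['rvec'],c['tvec'],K,None)[0][:,0]
def unproj(uv,z,c):
    R=cv2.Rodrigues(c['rvec'])[0]; o=-R.T@c['tvec']
    d=R.T@np.array([(uv[0]-c['cx'])/c['fx'],(uv[1]-c['cy'])/c['fy'],1]); return o+d*(z-o[2])/d[2]
def green(im):
    h=cv2.cvtColor(im,cv2.COLOR_RGB2HSV); return cv2.inRange(h,(50,90,15),(85,255,255))
def blob(m,near):
    n,l,s,c=cv2.connectedComponentsWithStats(m)
    k=[i for i in range(1,n) if s[i,4]>25]; i=min(k,key=lambda i:np.hypot(*(c[i]-near)))
    return (l==i).astype(np.uint8)*255,c[i],s[i,4]
def hexpts(x,y,yaw,f,h,z0=0,top=.72):   # straight part + tapered top ring
    a=yaw+np.arange(6)*np.pi/3; R=f/np.sqrt(3)
    return np.array([[x+s*R*np.cos(t),y+s*R*np.sin(t),z0+z] for s,z in((1,0),(1,h*.72),(.7,h)) for t in a])
def fit(m,c,f,h,near,z0=0):
    S=16; x0=unproj(near,z0+h/2,c)[:2]
    u0=np.int32(near)-40; sub=cv2.resize(m[u0[1]:u0[1]+80,u0[0]:u0[0]+80],None,fx=8,fy=8,interpolation=cv2.INTER_LINEAR)>127
    def cost(p):
        q=(proj(hexpts(*p,f,h,z0),c)-u0+.5)*8-.5
        im=np.zeros(sub.shape,np.uint8); cv2.fillConvexPoly(im,cv2.convexHull(np.int32(np.round(q*S))),1,shift=4)
        return np.sum((im>0)!=sub)/sub.sum()
    best=min((minimize(cost,[*x0,y],method='Nelder-Mead',options=dict(initial_simplex=[[*x0,y],[x0[0]+.004,x0[1],y],[x0[0],x0[1]+.004,y],[*x0,y+.2]])) for y in np.arange(0,1.04,.17)),key=lambda s:s.fun)
    return best.x,best.fun
E
python3 - <<'E'
from h import *
from bench import r
c=r.calibration("top"); im=cv2.imread("pics/top0.png")[:,:,::-1].copy(); m=green(im)
for n,near,f,h in(("L",(361,181),.046,.040),("M",(449,230),.034,.032),("S",(282,175),.024,.026)):
    b,cc,a=blob(m,near); p,e=fit(b,c,f,h,cc); print(n,cc,a,p.round(4),round(e,3))
g=cv2.cvtColor(im,cv2.COLOR_RGB2GRAY)
for n,(u,v),dark in(("black",(133,220),0),("blue",(333,244),0),("white",(250,236),1)):
    w=g[v-11:v+12,u-11:u+12]; t,mm=cv2.threshold(w,0,255,cv2.THRESH_OTSU|dark)
    b,cc,a=blob(mm,(11,11)); uv=cc+[u-11,v-11]; print(n,uv.round(2),a,unproj(uv,.003,c).round(4))
cv2.imwrite("pics/crop1.png",cv2.resize(im[120:280,260:470,::-1],None,fx=3.7,fy=3.7,interpolation=cv2.INTER_CUBIC))
w=r.calibration("wrist"); R=cv2.Rodrigues(w['rvec'])[0]; print(-R.T@w['tvec'],R.T[:,2],r.get_obs()['tcp_pos'])
print(cv2.Rodrigues(r.get_obs()['orientation'])[0].round(3))
E
```

```text
L [361.22335025 180.49238579] 197 [ 0.6231 -0.1937  0.2615] 0.644
M [448.47239264 229.99386503] 163 [ 0.4989 -0.4182  0.2737] 0.233
S [281.55555556 173.8       ] 45 [0.6392 0.0078 0.9478] 0.92
black [132.33 219.57] 112 [0.5193 0.3879 0.003 ]
blue [332.93 244.46] 107 [ 0.4599 -0.126   0.003 ]
white [249.74 235.35] 108 [0.4814 0.0867 0.003 ]
[ 0.34418817 -0.58405773  0.37149082] [-0.26368417 -0.11762217 -0.95741093] [ 0.2774715  -0.6150556   0.40383257]
[[ 0.912  0.411 -0.001]
 [ 0.411 -0.912  0.001]
 [-0.    -0.002 -1.   ]]
```

View pics/crop1.png

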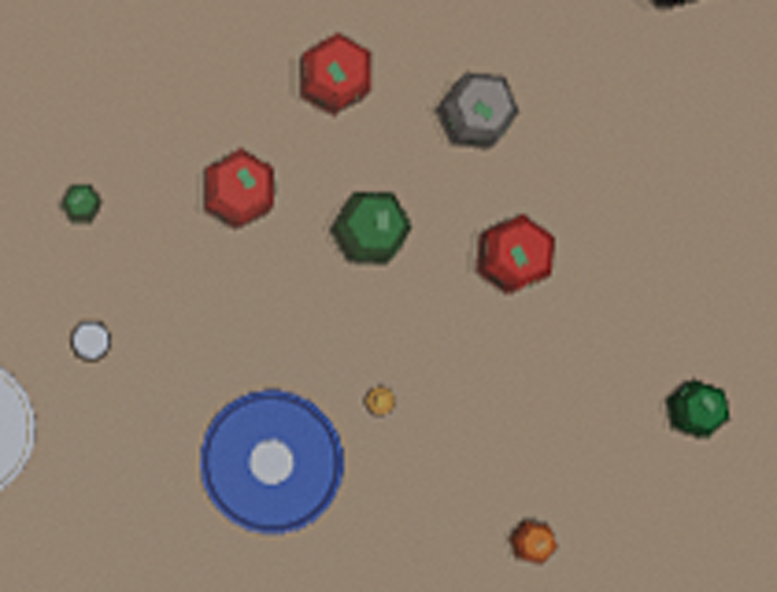

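Confirmed: (361,181), (449,230) and (282,175) are the wholly green stones. The red and grey look-alikes only carry green stickers. The green mask missed the dark flanks, so I'm refitting with a better one.

```bash
cat >> h.py <<'E'
def green(im):
    i=cv2.GaussianBlur(im,(3,3),0).astype(int); return ((i[...,1]>1.12*i[...,0]+1)&(i[...,1]>1.05*i[...,2])).astype(np.uint8)*255
def rel(goal,yaw,o):   # goal TCP xyz, wanted closing axis angle (mod 60deg) -> tool shift, roll
    R=cv2.Rodrigues(np.float64(o['orientation']))[0]; d=R.T@(np.array(goal)-o['tcp_pos'])
    now=np.arctan2(R[1,1],R[0,1]); k=np.pi/3
    return d.round(4),[round(-((yaw-now+k/2)%k-k/2),4)]
E
python3 - <<'E'
from h import *
from bench import r
o=r.get_obs()
c=r.calibration("top"); im=cv2.imread("pics/top0.png")[:,:,::-1].copy(); m=green(im)
for n,near,f,h in(("L",(361,181),.046,.040),("M",(449,230),.034,.032),("S",(282,175),.024,.026)):
    b,cc,a=blob(m,near); p,e=fit(b,c,f,h,cc); print(n,cc,a,p.round(4),round(e,3), rel([p[0],p[1],.35],p[2]+np.pi/6,o))
w=r.calibration("wrist"); R=cv2.Rodrigues(w['rvec'])[0]; T=cv2.Rodrigues(o['orientation'])[0]
print(w['fx'],T.T@(-R.T@w['tvec']-o['tcp_pos']),T.T@R.T[:,2])
E
```

```text
L [360.40530303 180.73106061] 264 [ 0.623  -0.1955  0.2685] 0.231 (array([ 0.4875, -0.2403,  0.0541]), [np.float64(0.1553)])
M [448.49152542 230.14124294] 177 [ 0.4984 -0.4193  0.2891] 0.14 (array([ 0.2819, -0.0875,  0.0539]), [np.float64(0.1347)])
S [281.390625 174.078125] 64 [0.6393 0.0068 0.8764] 0.362 (array([ 0.5856, -0.418 ,  0.0544]), [np.float64(-0.4526)])
347.43289760435647 [ 0.07356691 -0.00076567  0.03233103] [-2.88569847e-01  3.43606783e-04  9.57458785e-01]
```

Emit:
carry_out --pt "0.0425 -0.021 0.009 0.02 0.085" --pt "0.085 -0.042 0.018 0.04 0.085" --pt "0.1275 -0.063 0.027 0.06 0.085" --pt "0.17 -0.084 0.036 0.08 0.085" --pt "0.2125 -0.105 0.045 0.1 0.085" --pt "0.255 -0.126 0.054 0.12 0.085" --pt "0.2975 -0.147 0.063 0.14 0.085" --pt "0.34 -0.168 0.072 0.155 0.085"

```text
clock: 0.9
tcp_pos: [0.5192, -0.3207, 0.3321]
orientation: [-3.113, -0.419, 0.001]
contact_force: [0.1, -0.5, 0.2]
grip_width: 0.0851
gripper_force: 0.0
```

Run:
```python
from h import *
from bench import r
o=r.get_obs(); print(o['clock'],o['tcp_pos'],rel([.623,-.1955,.30],.2685+np.pi/6,o))
```

```text
0.9 [ 0.51921702 -0.32067998  0.33213612] (array([ 0.1332, -0.0932,  0.0321]), [np.float64(-0.0006)])
```

Emit:
carry_out --pt "0.034 -0.023 0.008 0 0.085" --pt "0.068 -0.047 0.016 0 0.085" --pt "0.1 -0.07 0.024 0 0.085" --pt "0.133 -0.093 0.032 0 0.085" --pt "0.133 -0.093 0.032 0 0.085" --pt "0.133 -0.093 0.032 0 0.085" --pt "0.133 -0.093 0.032 0 0.085" --pt "0.133 -0.093 0.032 0 0.085"

```text
clock: 1.7
tcp_pos: [0.6211, -0.1991, 0.3009]
orientation: [3.113, 0.417, -0.001]
contact_force: [-0.4, 0.4, -0.3]
grip_width: 0.0852
gripper_force: 0.0
```

```bash
cat > look.py <<'E'
import sys
from h import *
from bench import r
n,f,h,z0=sys.argv[1],*map(float,sys.argv[2:5])
o=r.get_obs(); c=r.calibration("wrist"); im=r.grab_frame("wrist"); m=green(im)
near=proj([[*map(float,sys.argv[5:7]),z0+h/2]],c)[0]
m=cv2.morphologyEx(m,cv2.MORPH_CLOSE,np.ones((5,5)));b,cc,a=blob(m,near)
p,e=fit(b,c,f,h,cc,z0)
v=im[:,:,::-1].copy(); q=cv2.convexHull(np.float32(proj(hexpts(*p,f,h,z0),c))).astype(int)
cv2.polylines(v,[q],1,(255,0,255),1); cs=cv2.findContours(b,0,2)[0]; cv2.drawContours(v,cs,-1,(0,255,255),1)
cv2.imwrite(f"pics/{n}.png",v)
print(o['clock'],o['tcp_pos'],cc,a,p.round(4),round(e,3),rel([p[0],p[1],.3],p[2]+np.pi/6,o))
E
sed -i 's/-40; sub=cv2.resize(m\[u0\[1\]:u0\[1\]+80,u0\[0\]:u0\[0\]+80\]/-W; sub=cv2.resize(m[u0[1]:u0[1]+2*W,u0[0]:u0[0]+2*W]/; s/S=16; x0/W=80 if m.sum()>255*1500 else 40; S=16; x0/' h.py
python3 look.py L1 .046 .040 0 .623 -.1955
```

```text
1.7 [ 0.62114051 -0.19914302  0.30085355] [269.56559372 198.92345145] 3697 [ 0.6245 -0.1924  0.4991] 0.031 (array([ 0.005 , -0.0056,  0.0008]), [np.float64(-0.233)])
```

View pics/L1.png

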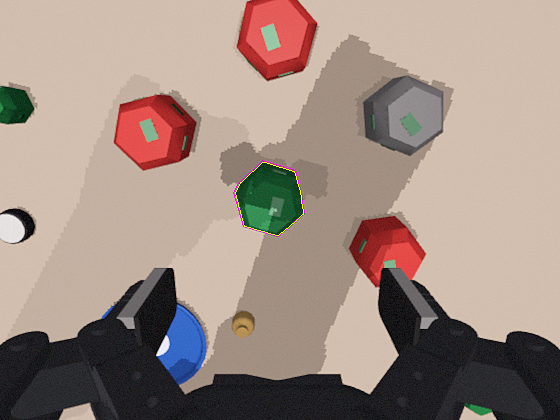

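The fit lies on the stone's outline at (269,199), 3% mismatch. The fingers clear both reds after the roll, so I'm descending with a narrower opening.

Emit:
carry_out --pt "0.003 -0.003 0.0 -0.12 0.068" --pt "0.005 -0.0056 0.0 -0.233 0.068" --pt "0.005 -0.0056 0.03 -0.233 0.068" --pt "0.005 -0.0056 0.06 -0.233 0.068" --pt "0.005 -0.0056 0.09 -0.233 0.068" --pt "0.005 -0.0056 0.115 -0.233 0.068" --pt "0.005 -0.0056 0.126 -0.233 0.068" --pt "0.005 -0.0056 0.126 -0.233 0.068"

```text
clock: 2.55
tcp_pos: [0.6244, -0.1912, 0.1734]
orientation: [-3.043, -0.778, 0.004]
contact_force: [-1.0, -0.3, -0.5]
grip_width: 0.0677
gripper_force: 0.0
```

Emit:
carry_out --pt "0 0 0 0 0.04" --pt "0 0 0 0 0.04" --pt "0 0 0 0 0.04" --pt "0 0 0 0 0.04" --pt "0 0 0 0 0.04" --pt "0 0 0 0 0.04" --pt "0 0 0 0 0.04" --pt "0 0 0 0 0.04" --force 40

```text
clock: 3.35
tcp_pos: [0.6261, -0.191, 0.1766]
orientation: [3.042, 0.779, 0.004]
contact_force: [-1.4, -0.2, 6.3]
grip_width: 0.0456
gripper_force: 42.8
```

Run:
```python
from h import *
from bench import r
o=r.get_obs(); print(o['clock'],o['tcp_pos'],o['grip_width'],o['gripper_force'],o['joints'].round(3))
cv2.imwrite("pics/g1.png",r.grab_frame("wrist")[:,:,::-1])
R=cv2.Rodrigues(o['orientation'])[0]
print("dish shift",R.T@(np.array([.5193,.3879,o['tcp_pos'][2]])-o['tcp_pos']), np.degrees(np.arctan2(R[1,1],R[0,1])))
```

```text
3.35 [ 0.62611051 -0.19098359  0.17657134] 0.04558227593776391 42.75726121966727 [ 0.282  0.714 -0.114  1.743  0.118  0.688 -0.965]
dish shift [ 0.1846575  -0.5589415  -0.00083507] -61.26409449416295
```

View pics/g1.png

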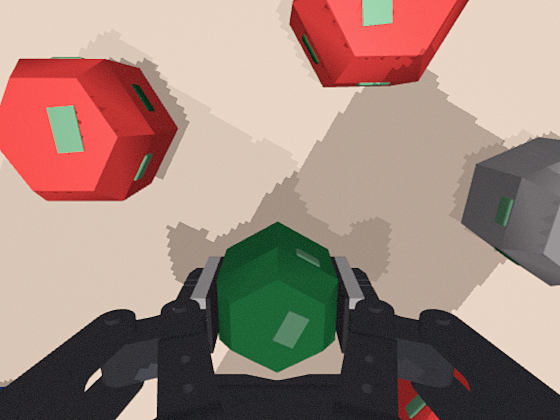

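The stone is held on its flats (centre about (278,300)), but the tips are nearly on the bench. I'll regrip 6 mm higher so they clear the dish rim, then lift.

Emit:
carry_out --pt "0 0 0 0 0.058" --pt "0 0 0 0 0.058" --pt "0 0 -0.006 0 0.058" --pt "0 0 -0.006 0 0.058" --pt "0 0 -0.006 0 0.04" --pt "0 0 -0.006 0 0.04" --pt "0 0 -0.006 0 0.04" --pt "0 0 -0.006 0 0.04" --force 40

```text
clock: 4.2
tcp_pos: [0.6256, -0.1907, 0.1813]
orientation: [3.043, 0.78, 0.001]
contact_force: [-0.6, 0.1, 6.0]
grip_width: 0.0452
gripper_force: 42.4
```

Emit:
carry_out --pt "0 0 0 0 0.04" --pt "0 0 -0.01 0 0.04" --pt "0 0 -0.03 0 0.04" --pt "0 0 -0.06 0 0.04" --pt "0 0 -0.09 0 0.04" --pt "0 0 -0.11 0 0.04" --pt "0 0 -0.12 0 0.04" --pt "0 0 -0.12 0 0.04"

```text
clock: 5.0
tcp_pos: [0.6255, -0.1907, 0.302]
orientation: [3.042, 0.78, 0.003]
contact_force: [0.3, 0.4, -1.2]
grip_width: 0.0453
gripper_force: 41.7
```

```bash
cat > st.py <<'E'
import sys
from h import *
from bench import r
o=r.get_obs(); R=cv2.Rodrigues(o['orientation'])[0]
print(o['clock'],o['tcp_pos'].round(4),o['grip_width'],o['gripper_force'],o['contact_force'].round(1),o['joints'].round(3))
print("shift",(R.T@(np.array(list(map(float,sys.argv[1:4])))-o['tcp_pos'])).round(4), np.degrees(np.arctan2(R[1,1],R[0,1])))
E
python3 st.py .5193 .3879 .30
```

```text
5.0 [ 0.6255 -0.1907  0.302 ] 0.04526913269065442 41.65579372958746 [ 0.3  0.4 -1.2] [ 0.295  0.55  -0.131  1.691  0.087  0.904 -0.94 ]
shift [ 0.1851 -0.5584  0.0015] -61.25463010521909
```

Emit:
carry_out --pt "0.005 -0.02 0 0 0.04" --pt "0.013 -0.055 0 0 0.04" --pt "0.023 -0.095 0 0 0.04" --pt "0.033 -0.135 0 0 0.04" --pt "0.043 -0.175 0 0 0.04" --pt "0.053 -0.215 0 0 0.04" --pt "0.063 -0.255 0 0 0.04" --pt "0.073 -0.295 0 0 0.04"

```text
clock: 5.8
tcp_pos: [0.5461, 0.1044, 0.2991]
orientation: [-3.043, -0.78, 0.004]
contact_force: [0.2, -1.0, -2.3]
grip_width: 0.0451
gripper_force: 41.6
```

Emit:
carry_out --pt "0.01 -0.04 0 0 0.04" --pt "0.02 -0.08 0 0 0.04" --pt "0.03 -0.12 0 0 0.04" --pt "0.04 -0.16 0 0 0.04" --pt "0.05 -0.2 0 0 0.04" --pt "0.057 -0.24 0 0 0.04" --pt "0.062 -0.26 0 0 0.04" --pt "0.062 -0.263 0 0 0.04"

```text
clock: 6.6
tcp_pos: [0.4728, 0.3669, 0.2991]
orientation: [-3.04, -0.788, 0.004]
contact_force: [0.0, 0.3, -2.3]
grip_width: 0.0452
gripper_force: 41.6
```

```bash
python3 st.py .5193 .3879 .30
python3 - <<'E'
from h import *
from bench import r
c=r.calibration("wrist"); im=r.grab_frame("wrist"); uv=proj([[.5193,.3879,.003]],c)[0]; print(uv)
v=im[:,:,::-1].copy(); cv2.drawMarker(v,tuple(map(int,uv)),(255,0,255)); cv2.imwrite("pics/b1.png",v)
E
```

```text
6.6 [0.4728 0.3669 0.2991] 0.04516467795158285 41.606672984780744 [ 0.   0.3 -2.3] [-0.569  0.484 -0.254  1.823  0.152  0.856 -1.959]
shift [ 0.0508  0.0042 -0.001 ] -60.91869313394364
[284.55474675 134.53597433]
```

View pics/b1.png

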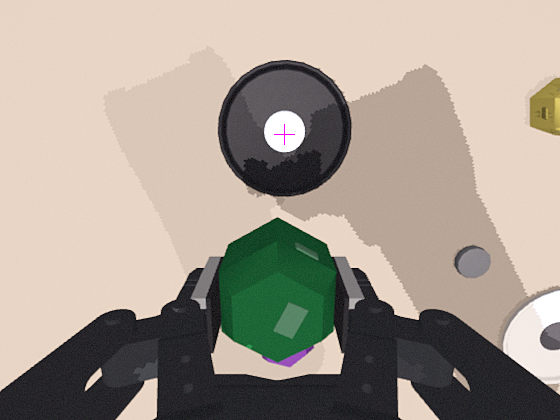

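The black dish's mark centre is at about (284,131), within 2 mm of my projection. Moving over it and down to just above the floor.

Emit:
carry_out --pt "0.02 0.002 0.0 0 0.04" --pt "0.045 0.004 0.0 0 0.04" --pt "0.053 0.004 0.02 0 0.04" --pt "0.053 0.004 0.05 0 0.04" --pt "0.053 0.004 0.08 0 0.04" --pt "0.053 0.004 0.1 0 0.04" --pt "0.053 0.004 0.108 0 0.04" --pt "0.053 0.004 0.108 0 0.04"

```text
clock: 7.45
tcp_pos: [0.5237, 0.3837, 0.191]
orientation: [3.042, 0.777, -0.005]
contact_force: [-0.1, 0.4, -1.5]
grip_width: 0.0452
gripper_force: 41.6
```

```bash
python3 st.py .5193 .3879 .1843
```

```text
7.45 [0.5237 0.3837 0.191 ] 0.045207191602606646 41.59064395702444 [-0.1  0.4 -1.5] [-0.578  0.695 -0.21   1.746  0.203  0.726 -1.964]
shift [-0.0018 -0.0058  0.0067] -61.33035824562169
```

Emit:
carry_out --pt "0.0 -0.003 0.0 0 0.04" --pt "0.0 -0.0058 0.0 0 0.04" --pt "0.0 -0.0058 0.002 0 0.04" --pt "0.0 -0.0058 0.004 0 0.04" --pt "0.0 -0.0058 0.005 0 0.04" --pt "0.0 -0.0058 0.006 0 0.04" --pt "0.0 -0.0058 0.0065 0 0.04" --pt "0.0 -0.0058 0.0065 0 0.04"

```text
clock: 8.25
tcp_pos: [0.5209, 0.3905, 0.1861]
orientation: [3.043, 0.78, -0.0]
contact_force: [0.6, 0.2, -2.0]
grip_width: 0.0449
gripper_force: 41.6
```

```bash
python3 st.py .5193 .3879 .1843
```

```text
8.25 [0.5209 0.3905 0.1861] 0.044917848173004184 41.5909035759978 [ 0.6  0.2 -2. ] [-0.59   0.703 -0.209  1.744  0.205  0.716 -1.975]
shift [-0.0026  0.0015  0.0018] -61.253272980513096
```

Emit:
carry_out --pt "0 0.001 0.0005 0 0.04" --pt "0 0.001 0.001 0 0.04" --pt "0 0.001 0.001 0 0.04" --pt "0 0.001 0.0015 0 0.04" --pt "0 0.001 0.0015 0 0.04" --pt "0 0.001 0.002 0 0.04" --pt "0 0.001 0.002 0 0.04" --pt "0 0.001 0.002 0 0.04"

```text
clock: 9.05
tcp_pos: [0.5214, 0.3898, 0.1843]
orientation: [-3.043, -0.78, -0.0]
contact_force: [-0.7, -0.2, -0.4]
grip_width: 0.0451
gripper_force: 41.7
```

Emit:
carry_out --pt "0 0 0.0005 0 0.04" --pt "0 0 0.0005 0 0.04" --pt "0 0 0.0008 0 0.04" --pt "0 0 0.0008 0 0.04" --pt "0 0 0.001 0 0.04" --pt "0 0 0.001 0 0.04" --pt "0 0 0.001 0 0.04" --pt "0 0 0.001 0 0.04"

```text
clock: 9.85
tcp_pos: [0.5213, 0.3898, 0.1842]
orientation: [3.043, 0.78, 0.0]
contact_force: [-2.7, -1.8, 9.5]
grip_width: 0.0453
gripper_force: 43.0
```

Seated with a light 9 N contact. Releasing a little at a time, then rising.

Emit:
carry_out --pt "0 0 -0.0005 0 0.048" --pt "0 0 -0.0005 0 0.052" --pt "0 0 -0.0005 0 0.056" --pt "0 0 -0.0005 0 0.058" --pt "0 0 -0.0005 0 0.058" --pt "0 0 -0.01 0 0.058" --pt "0 0 -0.03 0 0.058" --pt "0 0 -0.06 0 0.058"

```text
clock: 10.65
tcp_pos: [0.5208, 0.3893, 0.2429]
orientation: [3.042, 0.78, -0.004]
contact_force: [0.8, 0.4, -0.4]
grip_width: 0.0579
gripper_force: 0.0
```

Emit:
carry_out --pt "0 0 -0.03 0 0.085" --pt "0 0 -0.055 0 0.085" --pt "-0.025 0 -0.06 0 0.085" --pt "-0.05 0 -0.06 0 0.085" --pt "-0.05 0 -0.06 0 0.085" --pt "-0.05 0 -0.06 0 0.085" --pt "-0.05 0 -0.06 0 0.085" --pt "-0.05 0 -0.06 0 0.085"

```text
clock: 11.45
tcp_pos: [0.4782, 0.3659, 0.3032]
orientation: [-3.043, -0.779, -0.001]
contact_force: [-0.0, 0.1, 0.9]
grip_width: 0.0849
gripper_force: 0.0
```

```bash
python3 look.py L2 .046 .040 .003 .5193 .3879; python3 st.py .4984 -.4193 .30
```

```text
11.45 [0.478211   0.36594267 0.3032435 ] [277.09452975 143.0103167 ] 4168 [0.5194 0.3894 0.5092] 0.036 (array([ 0.0474, -0.0008,  0.0033]), [np.float64(-0.0078)])
11.5 [0.4781 0.3659 0.3031] 0.08497132128134809 0.0 [-0.5 -0.2 -0.6] [-0.566  0.483 -0.251  1.812  0.152  0.865 -1.957]
shift [-0.3597  0.6983  0.0029] -61.26834716509179
```

View pics/L2.png

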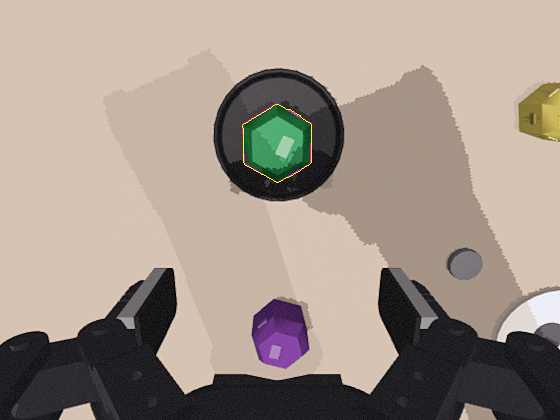

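The large stone stands on the black dish's mark: fit at (277,143), within 2 mm of centre. Next is the medium stone.

Emit:
carry_out --pt "-0.01 0.02 0 0 0.085" --pt "-0.03 0.059 0 0 0.085" --pt "-0.051 0.1 0 0 0.085" --pt "-0.073 0.141 0 0 0.085" --pt "-0.094 0.182 0 0 0.085" --pt "-0.115 0.223 0 0 0.085" --pt "-0.136 0.264 0 0 0.085" --pt "-0.157 0.305 0 0 0.085"

```text
clock: 12.3
tcp_pos: [0.4868, 0.0209, 0.3033]
orientation: [3.043, 0.78, 0.001]
contact_force: [0.5, 0.3, -0.2]
grip_width: 0.0849
gripper_force: 0.0
```

Emit:
carry_out --pt "-0.021 0.041 0 0 0.085" --pt "-0.042 0.082 0 0 0.085" --pt "-0.063 0.123 0 0 0.085" --pt "-0.084 0.164 0 0 0.085" --pt "-0.105 0.205 0 0 0.085" --pt "-0.126 0.246 0 0 0.085" --pt "-0.147 0.287 0 0 0.085" --pt "-0.168 0.328 0 0 0.085"

```text
clock: 13.1
tcp_pos: [0.4972, -0.3478, 0.3031]
orientation: [3.043, 0.78, 0.0]
contact_force: [0.5, -0.1, -0.6]
grip_width: 0.0849
gripper_force: 0.0
```

Emit:
carry_out --pt "-0.018 0.035 0 0.05 0.085" --pt "-0.03 0.057 0 0.1 0.085" --pt "-0.035 0.065 0 0.15 0.085" --pt "-0.035 0.065 0 0.2 0.085" --pt "-0.035 0.065 0 0.2 0.085" --pt "-0.035 0.065 0 0.2 0.085" --pt "-0.035 0.065 0 0.2 0.085" --pt "-0.035 0.065 0 0.2 0.085"

```text
clock: 13.9
tcp_pos: [0.4978, -0.4191, 0.3032]
orientation: [-3.106, -0.474, -0.0]
contact_force: [0.4, 0.2, -0.0]
grip_width: 0.0849
gripper_force: 0.0
```

```bash
python3 look.py M1 .034 .032 0 .4984 -.4193
```

```text
13.9 [ 0.49782527 -0.41912292  0.30324681] [276.81766821 198.50898819] 1947 [ 0.5011 -0.4172  1.2436] 0.039 (array([ 0.0037, -0.0009,  0.0032]), [np.float64(0.1066)])
```

View pics/M1.png

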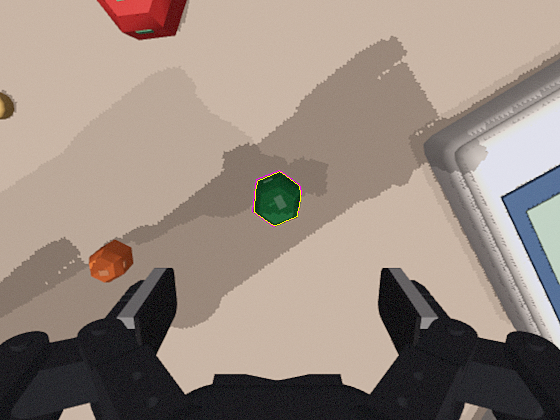

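The medium stone at (277,198) fits well, with nothing nearby. Descending.

Emit:
carry_out --pt "0.0035 -0.001 0.0 0.107 0.056" --pt "0.0035 -0.001 0.02 0.107 0.056" --pt "0.0035 -0.001 0.05 0.107 0.056" --pt "0.0035 -0.001 0.08 0.107 0.056" --pt "0.0035 -0.001 0.105 0.107 0.056" --pt "0.0035 -0.001 0.12 0.107 0.056" --pt "0.0035 -0.001 0.125 0.107 0.056" --pt "0.0035 -0.001 0.125 0.107 0.056"

```text
clock: 14.75
tcp_pos: [0.5008, -0.4175, 0.1781]
orientation: [-3.126, -0.306, 0.0]
contact_force: [-0.1, 0.5, -0.0]
grip_width: 0.0559
gripper_force: 0.0
```

Emit:
carry_out --pt "0 0 0 0 0.028" --pt "0 0 0 0 0.028" --pt "0 0 0 0 0.028" --pt "0 0 0 0 0.028" --pt "0 0 0 0 0.028" --pt "0 0 0 0 0.028" --pt "0 0 0 0 0.028" --pt "0 0 0 0 0.028" --force 35

```text
clock: 15.55
tcp_pos: [0.5013, -0.418, 0.1798]
orientation: [3.125, 0.305, 0.003]
contact_force: [-0.3, 0.9, 7.5]
grip_width: 0.0331
gripper_force: 36.7
```

```bash
python3 st.py .4599 -.126 .30
```

```text
15.55 [ 0.5013 -0.418   0.1798] 0.033058302124337385 36.71299999114126 [-0.3  0.9  7.5] [ 0.58   0.705  0.027  1.755 -0.027  0.679 -0.754]
shift [ 0.0161 -0.2942 -0.1208] -78.84503109335562
```

Emit:
carry_out --pt "0 0 -0.01 0 0.028" --pt "0 0 -0.03 0 0.028" --pt "0 0 -0.06 0 0.028" --pt "0 0 -0.09 0 0.028" --pt "0 -0.02 -0.115 0 0.028" --pt "-0.003 -0.05 -0.12 0 0.028" --pt "-0.007 -0.085 -0.12 0 0.028" --pt "-0.01 -0.12 -0.12 0 0.028"

```text
clock: 16.35
tcp_pos: [0.4669, -0.3006, 0.2991]
orientation: [3.126, 0.304, 0.001]
contact_force: [0.8, -0.2, -0.4]
grip_width: 0.0329
gripper_force: 35.9
```

Emit:
carry_out --pt "-0.003 -0.035 0 0 0.028" --pt "-0.007 -0.07 0 0 0.028" --pt "-0.01 -0.105 0 0 0.028" --pt "-0.013 -0.14 0 0 0.028" --pt "-0.015 -0.165 0 0 0.028" --pt "-0.015 -0.174 0 0 0.028" --pt "-0.015 -0.174 0 0 0.028" --pt "-0.015 -0.174 0 0 0.028"

```text
clock: 17.15
tcp_pos: [0.4196, -0.1348, 0.2986]
orientation: [3.126, 0.304, 0.001]
contact_force: [1.1, -0.7, -0.6]
grip_width: 0.0334
gripper_force: 35.9
```

```bash
python3 st.py .4599 -.126 .181
python3 - <<'E'
from h import *
from bench import r
c=r.calibration("wrist"); im=r.grab_frame("wrist"); uv=proj([[.4599,-.126,.003]],c)[0]; print(uv)
v=im[:,:,::-1].copy(); cv2.drawMarker(v,tuple(map(int,uv)),(255,0,255)); cv2.imwrite("pics/bl1.png",v)
E
```

```text
17.15 [ 0.4196 -0.1348  0.2986] 0.03337537319999162 35.89502269634977 [ 1.1 -0.7 -0.6] [ 0.206  0.245 -0.042  2.193  0.016  0.703 -1.224]
shift [ 0.0411 -0.0009  0.1176] -78.8814833377943
[276.57556746 148.36910342]
```

View pics/bl1.png

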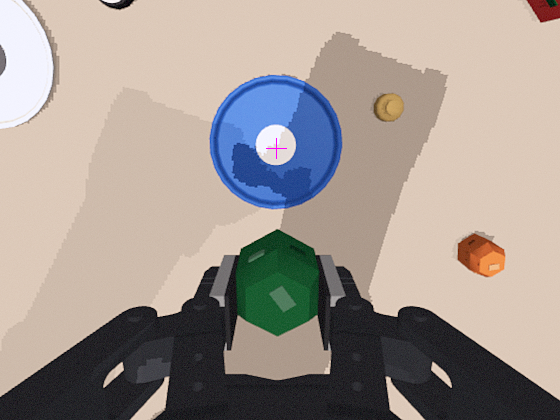

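The blue mark is at (276,144), about 2 mm beyond the projection. Moving over it and down.

Emit:
carry_out --pt "0.02 -0.001 0.0 0 0.028" --pt "0.04 -0.001 0.0 0 0.028" --pt "0.043 -0.001 0.02 0 0.028" --pt "0.043 -0.001 0.05 0 0.028" --pt "0.043 -0.001 0.08 0 0.028" --pt "0.043 -0.001 0.1 0 0.028" --pt "0.043 -0.001 0.111 0 0.028" --pt "0.043 -0.001 0.111 0 0.028"

```text
clock: 18.0
tcp_pos: [0.4609, -0.1254, 0.186]
orientation: [-3.127, -0.303, 0.004]
contact_force: [-0.2, 0.9, -0.8]
grip_width: 0.0326
gripper_force: 35.9
```

Emit:
carry_out --pt "0 0 0.002 0 0.028" --pt "0 0 0.003 0 0.028" --pt "0 0 0.004 0 0.028" --pt "0 0 0.0045 0 0.028" --pt "0 0 0.005 0 0.028" --pt "0 0 0.005 0 0.028" --pt "0 0 0.005 0 0.028" --pt "0 0 0.005 0 0.028"

```text
clock: 18.8
tcp_pos: [0.4614, -0.1246, 0.1827]
orientation: [3.126, 0.305, 0.001]
contact_force: [-2.2, 0.0, 5.5]
grip_width: 0.0332
gripper_force: 36.6
```

```bash
python3 st.py .4614 -.126 .1815
```

```text
18.8 [ 0.4614 -0.1246  0.1827] 0.033223847285588214 36.5809501404874 [-2.2  0.   5.5] [ 0.165  0.51  -0.039  2.171  0.043  0.461 -1.284]
shift [-0.0003  0.0014  0.0012] -78.83871422658324
```

Seated at 5.5 N. Releasing, rising and backing off to look.

Emit:
carry_out --pt "0 0 0 0 0.036" --pt "0 0 0 0 0.04" --pt "0 0 0 0 0.044" --pt "0 0 0 0 0.046" --pt "0 0 0 0 0.046" --pt "0 0 -0.01 0 0.046" --pt "0 0 -0.03 0 0.046" --pt "0 0 -0.06 0 0.046"

```text
clock: 19.6
tcp_pos: [0.4606, -0.1244, 0.2424]
orientation: [-3.126, -0.306, 0.004]
contact_force: [-0.4, 0.1, 0.4]
grip_width: 0.0459
gripper_force: 0.0
```

Emit:
carry_out --pt "0 0 -0.03 0 0.085" --pt "0 0 -0.055 0 0.085" --pt "-0.01 0 -0.06 0 0.085" --pt "-0.02 0 -0.06 0 0.085" --pt "-0.02 0 -0.06 0 0.085" --pt "-0.02 0 -0.06 0 0.085" --pt "-0.02 0 -0.06 0 0.085" --pt "-0.02 0 -0.06 0 0.085"

```text
clock: 20.4
tcp_pos: [0.4417, -0.1283, 0.3016]
orientation: [-3.126, -0.306, 0.002]
contact_force: [0.8, 0.5, 0.1]
grip_width: 0.0851
gripper_force: 0.0
```

```bash
python3 look.py M2 .034 .032 .003 .4599 -.126; python3 st.py .641 .009 .30
```

```text
20.4 [ 0.44172152 -0.12828446  0.30159389] [277.54499237 178.80833757] 1967 [ 0.4609 -0.1242  0.1895] 0.08 (array([ 0.0197, -0.0003,  0.0016]), [np.float64(0.0055)])
20.45 [ 0.4418 -0.1283  0.3017] 0.08491092317304517 0.0 [-0.1  0.1 -0.4] [ 0.188  0.269 -0.047  2.148  0.019  0.726 -1.247]
shift [ 0.2221 -0.0961  0.0016] -78.82656287739547
```

View pics/M2.png

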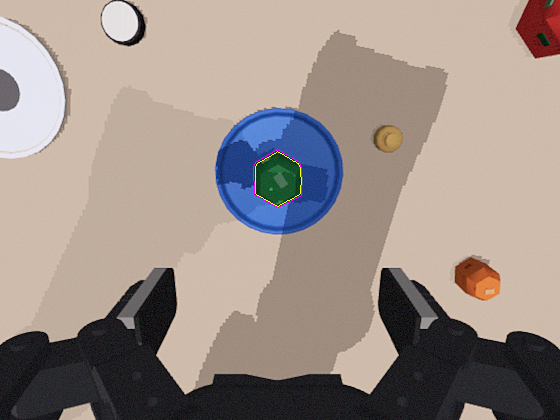

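The medium stone stands in the blue dish at (278,179), within 2 mm of the mark. Now the small one.

Emit:
carry_out --pt "0.02 -0.009 0 0 0.085" --pt "0.055 -0.024 0 0 0.085" --pt "0.095 -0.041 0 0 0.085" --pt "0.135 -0.058 0 0 0.085" --pt "0.175 -0.075 0 0 0.085" --pt "0.205 -0.09 0 0 0.085" --pt "0.22 -0.096 0 0 0.085" --pt "0.22 -0.096 0 0 0.085"

```text
clock: 21.25
tcp_pos: [0.6404, 0.011, 0.3015]
orientation: [-3.125, -0.311, -0.001]
contact_force: [-0.4, -0.1, -0.1]
grip_width: 0.0851
gripper_force: 0.0
```

```bash
python3 look.py S1 .024 .026 0 .641 .009
```

```text
21.25 [0.64041602 0.01095742 0.30148713] [281.54461538 203.78769231] 975 [0.6403 0.0085 0.5673] 0.059 (array([-0.0006,  0.0024,  0.0015]), [np.float64(-0.3692)])
```

View pics/S1.png

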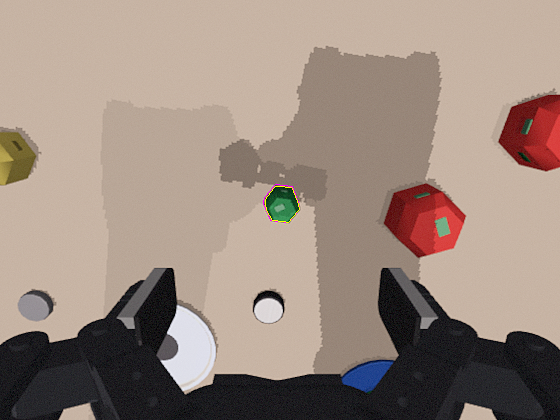

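The small stone is at (282,204); the nearest red, at (425,220), is well clear. Rolling and descending halfway, then correcting.

Emit:
carry_out --pt "0 0.001 0.0 -0.12 0.05" --pt "0 0.001 0.0 -0.25 0.05" --pt "0 0.001 0.0 -0.369 0.05" --pt "0 0.001 0.02 -0.369 0.05" --pt "0 0.001 0.04 -0.369 0.05" --pt "0 0.001 0.06 -0.369 0.05" --pt "0 0.001 0.06 -0.369 0.05" --pt "0 0.001 0.06 -0.369 0.05"

```text
clock: 22.1
tcp_pos: [0.6385, 0.0064, 0.2423]
orientation: [3.018, 0.872, -0.002]
contact_force: [0.0, 0.1, 1.3]
grip_width: 0.05
gripper_force: 0.0
```

```bash
python3 look.py S2 .024 .026 0 .6403 .0085; python3 st.py .6403 .0085 .178
```

```text
22.1 [0.63849997 0.00643525 0.24225604] [276.70356704 224.86285363] 1626 [0.6403 0.0087 1.6568] 0.056 (array([ 0.0027, -0.001 , -0.0577]), [np.float64(-0.0469)])
22.15 [0.639  0.0067 0.2431] 0.049998153166972856 0.0 [ 0.4 -0.4 -0.4] [ 0.     0.604 -0.149  1.76   0.12   0.786 -1.215]
shift [ 0.002  -0.0009  0.0651] -57.74525785763739
```

Emit:
carry_out --pt "0.002 -0.001 0.0 -0.04 0.044" --pt "0.0025 -0.001 0.02 -0.04 0.044" --pt "0.0025 -0.001 0.04 -0.04 0.044" --pt "0.0025 -0.001 0.055 -0.04 0.044" --pt "0.0025 -0.001 0.064 -0.04 0.044" --pt "0.0025 -0.001 0.064 -0.04 0.044" --pt "0.0025 -0.001 0.064 -0.04 0.03" --pt "0.0025 -0.001 0.064 -0.04 0.02" --force 25

```text
clock: 22.95
tcp_pos: [0.6412, 0.0096, 0.1793]
orientation: [2.999, 0.934, 0.003]
contact_force: [0.3, -0.0, -0.2]
grip_width: 0.0228
gripper_force: 25.7
```

Emit:
carry_out --pt "0 0 0 0 0.018" --pt "0 0 0 0 0.018" --pt "0 0 0 0 0.018" --pt "0 0 0 0 0.018" --pt "0 0 0 0 0.018" --pt "0 0 0 0 0.018" --pt "0 0 0 0 0.018" --pt "0 0 0 0 0.018" --force 25

```text
clock: 23.75
tcp_pos: [0.6412, 0.0096, 0.1792]
orientation: [2.999, 0.934, 0.003]
contact_force: [0.8, -0.2, 6.9]
grip_width: 0.0232
gripper_force: 26.3
```

```bash
python3 st.py .4814 .0867 .30
```

```text
23.75 [0.6412 0.0096 0.1792] 0.023208124515491948 26.326085454784334 [ 0.8 -0.2  6.9] [-0.007  0.696 -0.146  1.775  0.149  0.68  -1.202]
shift [-0.0876 -0.1541 -0.1211] -55.40988984204268
```

Emit:
carry_out --pt "0 0 -0.01 0 0.018" --pt "0 0 -0.03 0 0.018" --pt "0 0 -0.06 0 0.018" --pt "0 0 -0.09 0 0.018" --pt "-0.01 -0.012 -0.115 0 0.018" --pt "-0.03 -0.036 -0.12 0 0.018" --pt "-0.055 -0.066 -0.12 0 0.018" --pt "-0.08 -0.096 -0.12 0 0.018"

```text
clock: 24.55
tcp_pos: [0.5189, 0.0434, 0.2989]
orientation: [2.999, 0.934, 0.001]
contact_force: [-0.8, 1.4, -0.3]
grip_width: 0.0231
gripper_force: 25.7
```

Emit:
carry_out --pt "-0.02 -0.025 0 0 0.018" --pt "-0.038 -0.045 0 0 0.018" --pt "-0.047 -0.058 0 0 0.018" --pt "-0.047 -0.058 0 0 0.018" --pt "-0.047 -0.058 0 0 0.018" --pt "-0.047 -0.058 0 0 0.018" --pt "-0.047 -0.058 0 0 0.018" --pt "-0.047 -0.058 0 0 0.018"

```text
clock: 25.35
tcp_pos: [0.4493, 0.064, 0.2981]
orientation: [-3.0, -0.933, -0.0]
contact_force: [0.2, -0.1, -1.0]
grip_width: 0.0232
gripper_force: 25.7
```

```bash
python3 st.py .4814 .0867 .1815
python3 - <<'E'
from h import *
from bench import r
c=r.calibration("wrist"); im=r.grab_frame("wrist"); uv=proj([[.4814,.0867,.003]],c)[0]; print(uv)
v=im[:,:,::-1].copy(); cv2.drawMarker(v,tuple(map(int,uv)),(255,0,255)); cv2.imwrite("pics/w1.png",v)
E
```

```text
25.35 [0.4493 0.064  0.2981] 0.023185220895578767 25.665919098537415 [ 0.2 -0.1 -1. ] [-0.081  0.275 -0.227  2.155  0.093  0.721 -1.337]
shift [ 0.0393 -0.0005  0.1166] -55.448048401679415
[277.39635136 151.14481534]
```

View pics/w1.png

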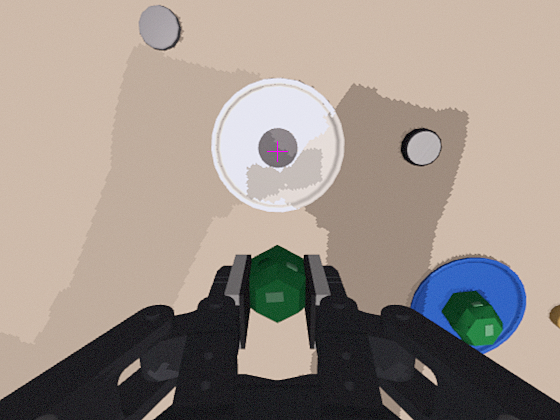

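The white mark is at (278,147), about 2 mm beyond the projection. Moving over it and down.

Emit:
carry_out --pt "0.02 -0.0005 0.0 0 0.018" --pt "0.039 -0.0005 0.0 0 0.018" --pt "0.041 -0.0005 0.02 0 0.018" --pt "0.041 -0.0005 0.05 0 0.018" --pt "0.041 -0.0005 0.08 0 0.018" --pt "0.041 -0.0005 0.1 0 0.018" --pt "0.041 -0.0005 0.11 0 0.018" --pt "0.041 -0.0005 0.11 0 0.018"

```text
clock: 26.2
tcp_pos: [0.4819, 0.0878, 0.1872]
orientation: [-2.999, -0.934, 0.004]
contact_force: [-0.5, -0.2, -0.3]
grip_width: 0.0231
gripper_force: 25.7
```

Emit:
carry_out --pt "0 0 0.002 0 0.018" --pt "0 0 0.003 0 0.018" --pt "0 0 0.004 0 0.018" --pt "0 0 0.0045 0 0.018" --pt "0 0 0.005 0 0.018" --pt "0 0 0.005 0 0.018" --pt "0 0 0.005 0 0.018" --pt "0 0 0.005 0 0.018"

```text
clock: 27.0
tcp_pos: [0.4821, 0.0879, 0.1832]
orientation: [2.999, 0.934, 0.0]
contact_force: [-0.2, 0.1, -0.8]
grip_width: 0.0232
gripper_force: 25.7
```

```bash
python3 st.py .4826 .0875 .1815
```

```text
27.0 [0.4821 0.0879 0.1832] 0.023225345552934575 25.660358928143978 [-0.2  0.1 -0.8] [-0.163  0.526 -0.177  2.135  0.188  0.494 -1.449]
shift [0.0002 0.0006 0.0017] -55.40551800426934
```

Not in contact yet; easing down.

Emit:
carry_out --pt "0 0 0.0005 0 0.018" --pt "0 0 0.0005 0 0.018" --pt "0 0 0.001 0 0.018" --pt "0 0 0.001 0 0.018" --pt "0 0 0.0013 0 0.018" --pt "0 0 0.0016 0 0.018" --pt "0 0 0.0016 0 0.018" --pt "0 0 0.0016 0 0.018"

```text
clock: 27.8
tcp_pos: [0.4821, 0.0879, 0.1821]
orientation: [2.999, 0.934, 0.0]
contact_force: [-2.7, -0.1, 8.2]
grip_width: 0.0234
gripper_force: 26.6
```

Seated. Releasing and rising.

Emit:
carry_out --pt "0 0 -0.0003 0 0.026" --pt "0 0 -0.0003 0 0.03" --pt "0 0 -0.0003 0 0.034" --pt "0 0 -0.0003 0 0.036" --pt "0 0 -0.0003 0 0.036" --pt "0 0 -0.01 0 0.036" --pt "0 0 -0.03 0 0.036" --pt "0 0 -0.06 0 0.036"

```text
clock: 28.6
tcp_pos: [0.4815, 0.0877, 0.2417]
orientation: [-2.999, -0.934, 0.005]
contact_force: [0.2, 0.1, 0.5]
grip_width: 0.0363
gripper_force: 0.0
```

Emit:
carry_out --pt "0 0 -0.03 0 0.036" --pt "0 0 -0.06 0 0.036" --pt "0 0 -0.09 0 0.036" --pt "-0.01 0 -0.1 0 0.036" --pt "-0.02 0 -0.1 0 0.036" --pt "-0.02 0 -0.1 0 0.036" --pt "-0.02 0 -0.1 0 0.036" --pt "-0.02 0 -0.1 0 0.036"

```text
clock: 29.4
tcp_pos: [0.4654, 0.0765, 0.3405]
orientation: [-2.999, -0.934, 0.003]
contact_force: [0.6, 0.9, -0.6]
grip_width: 0.0362
gripper_force: 0.0
```

```bash
python3 look.py S3 .024 .026 .003 .4814 .0867
python3 - <<'E'
from h import *
from bench import r
v=r.grab_frame("scene")[90:300,60:430,::-1]
w=cv2.imread("pics/S3.png"); a=cv2.resize(v,(560,318)); b=cv2.resize(w[60:340],(560,280)); cv2.imwrite("pics/end.png",np.vstack([a,b]))
E
```

```text
29.4 [0.46541241 0.07651859 0.3405496 ] [277.58193548 169.75354839] 775 [0.4806 0.0876 0.5562] 0.049 (array([ 0.0189, -0.0005,  0.0405]), [np.float64(0.0477)])
```

View pics/end.png

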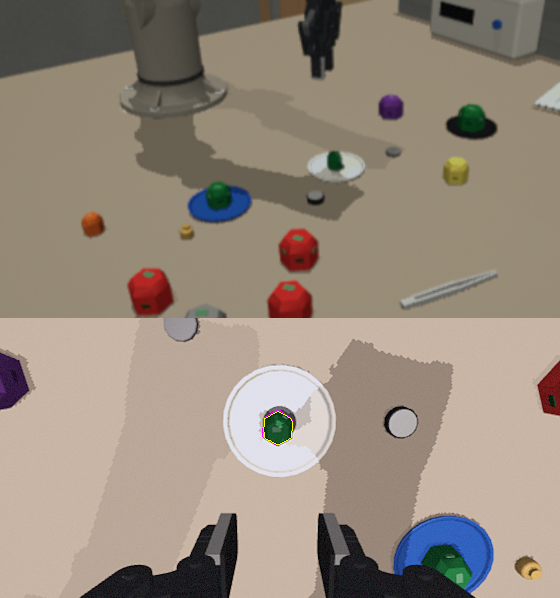

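All three green stones stand in their dishes on the marks: black (470,120), blue (219,195) and white (335,160) in the upper half of the picture. The others are undisturbed and the gripper is clear.

```bash
python3 -c "
from bench import r
print(r.hand_in())"
```

```text
the job is handed in; nothing more can be done
None
```

I set the three green stones down on their marks in the order asked (largest in black, middle in blue, smallest in white), each within about 3 mm of centre, left the other stones untouched, and handed the job in at about 29 s; no verdict came back.

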